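# Shelve the slide box behind the rack's lip

### The job

Take the blue slide box off the free-spinning desk turntable and put it away in the empty bay of the rack, the one under the blue tag: over the front lip, pushed in against the orange sprung plate until its end is past the lip, and down behind it, so that it lies flat on the bay's floor with its white-labelled end facing out and the spring holding it against the lip. Under the clear cover there is no room for the gripper; do not ram the box or lean hard on the rack. Leave the spray bottle standing on the turntable, and do not disturb the grey boxes or the things on the desk.

Things in the scene. Friction and masses are not known exactly. Their poses are not given: they have to be found in the camera images.
- slide_box: Blue rigid slide box, 160 mm long (x) x 58 mm wide (y) x 46 mm high, 0.2 to 0.45 kg, evenly filled. Origin: centre of its underside; z up, -x points to its labelled end. It lies flat on the turntable, labelled end roughly towards the robot. Gripped across its 58 mm width with about 80 N it can be lifted even 35 mm from one end.
- label_end (a point): Centre of the box's labelled end face (white label; a black band and a white top label are also near this end), 80 mm from the box's centre, 23 mm above its underside.
- rack: Fixed white rack, 254 mm wide, 194 mm deep, with three side-by-side bays open towards the robot. Origin: on the desk under the middle of the front lip's outer face; x points into the bays, y left along the lip, z up. Bay centres at y = -83, 0, 83 mm; floors at z = 6 mm. Each bay is 78 mm wide and runs from x = 8 mm to a 50 mm high rear stop at x = 186 mm.
- lip (a point): Middle of the top of the rack's grey front lip, on its outer face. The lip runs along the whole front, 8 mm thick (rack x 0 to 8 mm), its top at z = 38 mm (32 mm above the bay floors).
- cover (a point): Middle of the front edge of the rack's clear fixed cover, at its underside (z = 111 mm). The cover is 5 mm thick and spans rack x = 30 to 194 mm. The 50 mm high dividers between the bays and the side walls up to the cover also begin at x = 30 mm.
- bay_tag: Marks the empty bay. Blue tag, 56 x 16 x 4 mm, on the front edge of the cover (top at z = 120 mm). This origin lies not on the tag but at desk height below the bay's middle: 97 mm behind the lip's outer face, on the bay's centre line, z = 0; axes parallel to the rack's. The box in place has its origin 6 mm above it and 9 mm nearer to the lip.
- follower (a joint): How far the orange sprung plate at the back of the tagged bay is pushed in, m: 0 (at rest) to 0.022. It pushes back towards the lip with 2 N at 0, rising 1 N per 10 mm. The box in place, lying against the lip, keeps it at about 0.010; a box with one end still up on the lip leans its top corner on it and needs up to 0.018 to pass.
- follower_face (a point): Middle of the plate's front face, which is 66 mm wide and spans z = 8 to 64 mm; at rest it stands at rack x = 158 mm. The spring's push can hold the box's end up by friction, so that it may hang on the lip instead of dropping and need pressing down.
- turntable: Base of the desk turntable: fixed, its origin on the desk on the spin axis. On it a round wooden disc, 320 mm across, top at z = 40 mm, that spins freely (no motor, hardly any friction) about the vertical.
- turntable_disc (a joint): Angle of the turntable's disc, rad, anticlockwise from above.
- stock_a: Grey slide box of the same size in another bay; origin at the centre of its underside. Leave alone.
- stock_b: Second grey slide box, in the remaining bay; origin at the centre of its underside. Leave alone.
- cleaner: White spray bottle with blue cap, 42 mm across, 140 mm high, standing on the turntable beyond the box; origin at the centre of its underside, z up. May ride along with the disc but must stay standing.
- stapler: Green stapler, 150 x 36 x 57 mm, on the desk at the right; origin under its centre. Leave alone.
- hole_punch: Hole punch, 120 mm wide, about 80 mm high, on the desk at the right; origin under its centre. Leave alone.
- tape_dispenser: Black tape dispenser, 150 x 60 x 97 mm, on the desk right of the robot; origin under its centre. Leave alone.
- mug: White mug, 80 mm across, 95 mm high, at the back; origin under its centre. Leave alone.
Mind the look-alikes: they are no part of the job. There is more than one size of the slide_box; the job needs the larger.

How it is judged:
On the way:
1. the slide box is lifted clear of the turntable (height (world z) of slide_box above 0.065 m and contact force between slide_box and turntable below 0.1 N), for 0.2 s.
At the end, for the whole second after the job is handed in: The blue box lies still and flat (0.06 rad) on the floor of the tagged bay behind the lip and against it (gap under 11 mm), within 14 mm of the bay's centre line, 5 mm in height, aligned within 0.16 rad, labelled end at the lip; the spray bottle stands on the turntable (x of slide_box in the frame of bay_tag between -0.014 and 0.002 m and y of slide_box in the frame of bay_tag between -0.014 and 0.014 m and z of slide_box in the frame of bay_tag between 0.002 and 0.011 m and angle between the x axis of slide_box and the x axis of bay_tag, either way round below 0.16 rad and angle between slide_box's own z axis and vertical below 0.06 rad and x of label_end in the frame of bay_tag below -0.06 m and linear speed of slide_box below 0.02 m/s and angular speed of slide_box below 0.1 rad/s and angle between cleaner's own z axis and vertical below 0.2 rad and height (world z) of cleaner between 0.035 and 0.05 m); the robot touches nothing.
It fails at once if a grey slide box is moved more than 15 mm (distance of any of stock_a, stock_b from where it was at the start of the episode above 0.015 m).
It fails at once if the spray bottle is knocked over or off the turntable (angle between cleaner's own z axis and vertical above 0.5 rad or height (world z) of cleaner below 0.02 m).
It fails at once if something on the desk is moved more than 25 mm (distance of any of stapler, tape_dispenser, mug, hole_punch from where it was at the start of the episode above 0.025 m).
It fails at once if the robot pushes or leans on the rack or rams the box with more than 90 N (contact force between any of the arm, the fingers, slide_box and rack above 90 N).
It also fails if it takes over 59 s, if anything falls off the work surface, if the arm or the gripper's body presses on something with over 40 N, if the wrist force passes 120 N, or if a joint passes its speed limit or range.

### The arm

A 6-joint arm with a two-finger parallel gripper is mounted at the origin on the work surface. World frame = base frame: x ahead of the robot, y to its left, z up, the work surface at z = 0. Lengths are in m, angles in rad, forces in N, time in s.
With the tool pointing down it reaches from about 0.3 to 0.875 m from the base axis. Payload 6.4 kg.
Tool frame: the origin (TCP) lies midway between the tips of the shut fingers; the grasp point (between the pads) lies 19 mm behind it; z points along the fingers, y is the line along which they close (so a half turn about z gives the same grasp; the last joint's range is limited). The gripper opens to 85 mm and grips with 20 to 120 N. Pads are 22 mm wide; open, the fingers measure 114 mm over their backs; the gripper's body (76 mm by 85 mm) begins 54 mm behind the grasp point. The pads swing forward as they close: fully open they stand 13 mm farther back than shut.
Start: joints at [1.053, 0.181, 1.607, -0, 1.354, -0.206], TCP at [0.176, 0.547, 0.231] pointing down, gripper open.
Joint ranges: [-2.99, 2.99], [-0.89, 2.07], [0.3, 2.58], [-1.14, 4.28], [0, 2.63], [-3.12, 3.12]. Speed limits (rad/s): [2.57, 2.57, 3.01, 3.14, 3.14, 3.14].

### API

Orientations are given as a unit quaternion [w, x, y, z].
In Python, from bench import sensors, vision, ctrl gives the robot as it stands.
- The arm moves only by the tool carry_out, never from a script. Its argument "deltas" is text: rows parted by semicolons, each of 7 numbers parted by spaces: the shift along the tool's x, y, z in mm, then the turn, a rotation vector about the tool's x, y, z in rad, then the closure, from 0 (fully open) to 1 (shut). In form: tx ty tz ax ay az claw; .... A call has 1 to 12 rows; each row is the pose to reach, as a shift and turn from the pose commanded when the call began, along the tool's axes at that moment; what a row does not reach only later rows make up. A row lasts 1/8 s, in which the tool goes at most 62.5 mm and 10.7 degrees, less where a joint would pass 70% of its speed; a pose out of reach is approached as far as the arm can. A call with a gripper value outside its range is refused whole. The fingers move at their own pace and stop on an object; the grip force is fixed at half the most. Time passes only in rows, so rows that repeat a pose let the fingers close. It gives the time, the measured TCP pose, the force, the opening and the grip force at its end, in the units of the state.
- sensors.get_obs(): the state, without advancing time (a new reading comes with each control period).
- vision.camera(name): name is "scene" or "top"; returns the picture (480x640x3 uint8, blue, green, red); there is no depth.
- vision.camera_model(name): a dict with "K" (3x3 intrinsics, pixels), "extrinsics" (4x4, takes a point from world to camera coordinates). Camera axes: x right, y down, z forward; pixel columns grow to the right and rows downward; lengths in m; the calibration is good to about 2 mm. A picture is of the moment at which its call begins. camera_model takes no time and is no camera call.
- ctrl.hand_in(): hands the job in; it is judged then, once.
The state is a dict: "time_s": time; "q": joint angles; "dq": joint speeds; "joint_efforts": joint torques, N m; "eef_pos": TCP position; "eef_rot": TCP orientation; "wrist_force": force on the tool from outside, world axes, zero at the start; "torque": the same for the moment, N m; "opening": opening from 0.0 (shut) to 1.0 (fully open); "grasp_force": force on a finger pad.
Only numpy, scipy, OpenCV 4.12 (cv2) and the standard library are available. Lean on these libraries where they do the work, as an engineer would, in place of code of your own. Each camera call takes 0.05 s, during which the arm holds its last target. There are 200 camera calls.

## Working session

There is one attempt and no reset: what is moved stays moved. The work goes in short steps, Python scripts to look and compute and a tool call to move; the robot and the scene stay as the last step left them, time stands still between calls to the robot, and variables do not carry over. Pictures are saved under pics/ and viewed, at most 10 in all, crops included, and the job is handed in when it is done.

Besides the shell and the picture viewer there is one more tool, called after "Emit:" by a JSON object that holds its "method" and its "body", one argument or row to a line. carry_out: Moves the arm, as the interface text tells. Its arguments: {"type":"object","properties":{"deltas":{"type":"string"}},"required":["deltas"]}

```bash
mkdir -p pics; cat > h.py <<'E'
import numpy as np, cv2
from bench import sensors, vision, ctrl
def ray(name,u,v):
    m=vision.camera_model(name);K=np.array(m["K"]);E=np.array(m["extrinsics"])
    R=E[:3,:3];t=E[:3,3]
    return -R.T@t, R.T@np.linalg.inv(K)@np.array([u,v,1.])
def onz(name,u,v,z):
    c,d=ray(name,u,v);return c+d*(z-c[2])/d[2]
def proj(name,p):
    m=vision.camera_model(name);E=np.array(m["extrinsics"]);q=np.array(m["K"])@(E[:3,:3]@np.array(p)+E[:3,3]);return q[:2]/q[2]
E
python3 - <<'E'
from h import *
for n in("scene","top"):
    cv2.imwrite(f"pics/{n}0.png",vision.camera(n)); c,d=ray(n,320,240);print(n,c,d)
o=sensors.get_obs();print(o)
E
```

```text
scene [ 1.49303452 -0.57826362  1.19670633] [-0.63195093  0.31731032 -0.70731705]
top [ 0.18643736 -0.09332052  1.55846718] [ 0.19024951 -0.00374947 -0.98183108]
{'time_s': 0.1, 'q': array([ 1.05272250e+00,  1.81488202e-01,  1.60786717e+00,  2.42174977e-05,
        1.35381961e+00, -2.06302245e-01]), 'dq': array([ 0.0017259 , -0.00193756, -0.00288988, -0.00015077, -0.00073154,
       -0.00070578]), 'joint_efforts': array([ 8.31742568e-07, -4.45877981e+01, -3.52240634e+01, -4.05297378e-04,
        4.15507136e-03,  5.24849540e-06]), 'eef_pos': array([0.1761119 , 0.54685968, 0.23048192]), 'eef_rot': array([-2.91382452e-04,  1.55257748e-01,  9.87873679e-01, -7.35648682e-04]), 'wrist_force': array([ 0.02817753, -0.76721217,  0.74225414]), 'torque': array([0.00357725, 0.0140448 , 0.02561622]), 'grasp_force': 0.0, 'opening': 1.0019275303242772}
```

View pics/scene0.png

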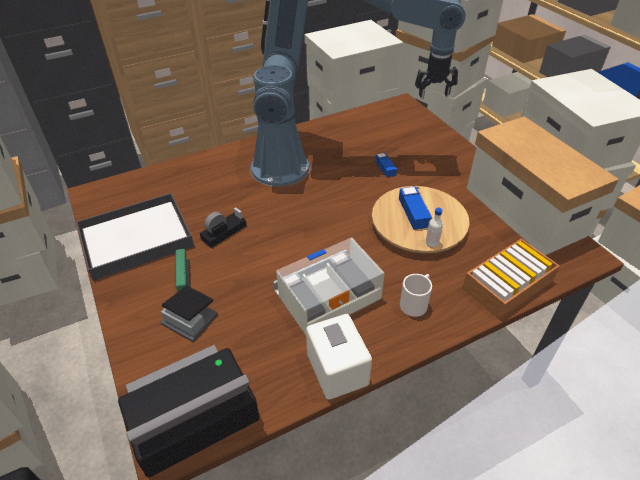

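View pics/top0.png

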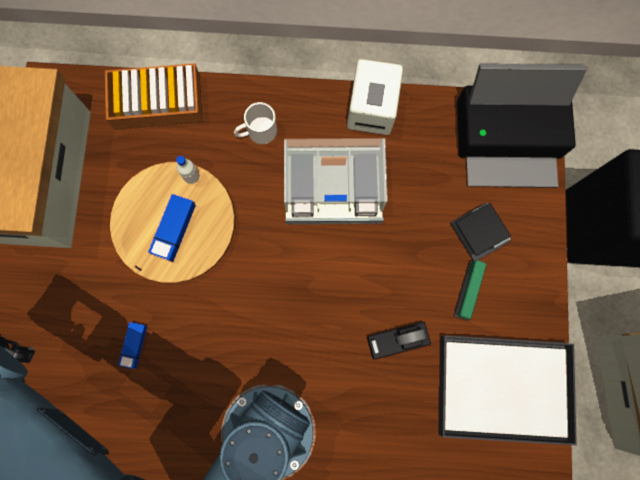

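The candidates are the large blue box on the turntable at top (172,228) and a small blue box on the desk at top (132,345). The one on the turntable fits the description: it is larger and sits next to the spray bottle. The blue tag at top (335,198) marks the middle bay as the empty one. I'll confirm in an enlarged crop.

```bash
python3 - <<'E'
from h import *
im=cv2.imread("pics/top0.png")
a=cv2.resize(im[150:280,110:240],None,fx=3,fy=3,interpolation=cv2.INTER_CUBIC)
b=cv2.resize(im[130:230,277:392],None,fx=3.4,fy=3.9,interpolation=cv2.INTER_CUBIC)[:390]
cv2.imwrite("pics/crop.png",np.hstack([a,b]));print(a.shape,b.shape)
for n in("top","scene"):
    im=cv2.imread(f"pics/{n}0.png");hsv=cv2.cvtColor(im,cv2.COLOR_BGR2HSV)
    m=cv2.inRange(hsv,(105,130,60),(125,255,255))
    k,l,s,c=cv2.connectedComponentsWithStats(m)
    for i in range(1,k):
        if s[i,4]>40:
            r=cv2.minAreaRect(np.argwhere(l==i)[:,::-1].astype(np.float32));print(n,s[i],c[i].round(1),cv2.boxPoints(r).round(1).tolist())
    w=cv2.inRange(hsv,(0,0,190),(179,60,255))
    k,l,s,c=cv2.connectedComponentsWithStats(w)
    for i in range(1,k):
        if 30<s[i,4]<900: print(" white",n,s[i],c[i].round(1))
E
```

```text
(390, 390, 3) (390, 391, 3)
top [176 156   9   9  64] [180.4 159.9] [[176.0, 156.0], [184.0, 156.0], [184.0, 164.0], [176.0, 164.0]]
top [ 149  195   46   66 1372] [173.6 223.7] [[147.89999389648438, 251.8000030517578], [171.60000610351562, 192.60000610351562], [195.6999969482422, 202.3000030517578], [172.0, 261.3999938964844]]
top [325 195  22   6 132] [335.5 197.5] [[325.0, 195.0], [346.0, 195.0], [346.0, 200.0], [325.0, 200.0]]
top [118 322  29  44 630] [133.  340.2] [[117.4000015258789, 364.6000061035156], [128.89999389648438, 320.79998779296875], [146.5, 325.5], [135.0, 369.20001220703125]]
top [131 358   7  11  48] [134.2 362.8] [[130.8000030517578, 368.0], [133.10000610351562, 357.6000061035156], [137.8000030517578, 358.6000061035156], [135.39999389648438, 369.0]]
 white top [146  58  36   8 172] [160.8  61.8]
 white top [177  66   7  41 233] [180.   86.3]
 white top [186  66   8  41 224] [189.1  85.4]
 white top [149  68   8  42 233] [152.5  88.5]
 white top [158  68   8  41 232] [161.7  88.4]
 white top [122  71   7  41 233] [124.9  90.8]
 white top [131  70   7  41 236] [13
[... 1516 characters left out ...]
0] [366.7 255.3]
 white scene [ 67 245  15  10  61] [ 76.1 249.7]
 white scene [512 244  35  26 163] [529.1 256.5]
 white scene [281 249  67  39 372] [314. 267.]
 white scene [507 248  35  25 174] [523.9 260. ]
 white scene [496 255  35  26 173] [513.2 267.5]
 white scene [490 258  35  27 183] [507.5 271. ]
 white scene [327 263  22  26  47] [336.9 274.9]
 white scene [479 265  35  27 179] [496.2 278.5]
 white scene [303 267  39  34 636] [322.8 284.2]
 white scene [473 269  35  27 190] [490.3 282.2]
 white scene [403 274  29  22 120] [417.6 284.2]
 white scene [ 85 304  12  11  73] [ 90.5 309. ]
 white scene [ 84 314  20  38 342] [ 93.8 333. ]
 white scene [102 367  11  18 116] [106.7 376.2]
```

View pics/crop.png

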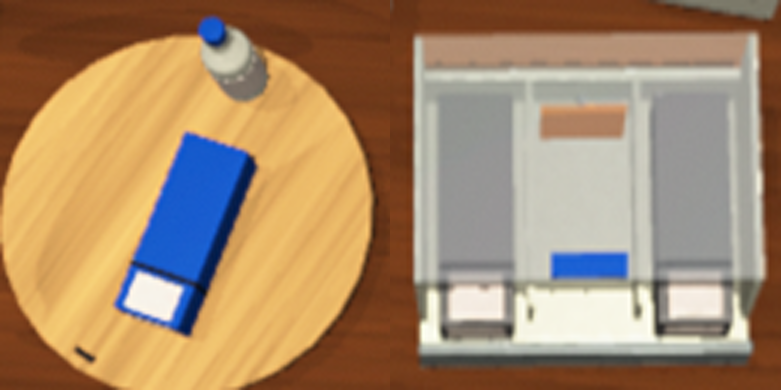

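The crop shows the large box with its white label at the near end, around full-image pixel (160,249). The tag at (335,198) is over the empty middle bay, and the orange plate is behind it. I'll calculate positions next.

```bash
python3 - <<'E'
from h import *
im=cv2.imread("pics/top0.png");hsv=cv2.cvtColor(im,cv2.COLOR_BGR2HSV)
roi=np.zeros(im.shape[:2],np.uint8);roi[185:270,140:205]=255
blue=cv2.inRange(hsv,(105,130,60),(125,255,255))&roi
v=hsv[...,2][blue>0];print("V hist",np.histogram(v,8))
t=np.median(v)*0.82
top=((blue>0)&(hsv[...,2]>t)).astype(np.uint8)*255 | (cv2.inRange(hsv,(0,0,190),(179,60,255))&roi)
k,l,s,c=cv2.connectedComponentsWithStats(cv2.morphologyEx(top,cv2.MORPH_CLOSE,np.ones((5,5))))
i=1+s[1:,4].argmax();pts=np.argwhere(l==i)[:,::-1]
P=np.array([onz("top",x,y,.086)[:2] for x,y in pts],np.float32)
r=cv2.minAreaRect(P);print("box top",r,cv2.boxPoints(r).tolist())
# tag
tx=np.argwhere((cv2.inRange(hsv,(105,130,60),(125,255,255))>0))[:,::-1];tx=tx[(tx[:,0]>320)&(tx[:,0]<350)&(tx[:,1]>190)&(tx[:,1]<205)]
P=np.array([onz("top",x,y,.12)[:2] for x,y in tx],np.float32);print("tag",cv2.minAreaRect(P))
print("tag scene",onz("scene",316.3,254.2,.12))
# disc
w=cv2.inRange(hsv,(10,60,120),(25,200,255));k,l,s,c=cv2.connectedComponentsWithStats(w)
for i in range(1,k):
  if s[i,4]>5000 and 100<s[i,0]: 
    cn=max(cv2.findContours((l==i).astype(np.uint8),0,1)[0],key=cv2.contourArea)
    e=cv2.fitEllipse(cv2.convexHull(cn));print("disc",e,onz("top",*e[0],.04))
g=cv2.cvtColor(im,cv2.COLOR_BGR2GRAY)
for x in(290,320,350,378): print(x,g[196:230,x].tolist())
print("lip row col 284..290 row 221",g[219,275:295].tolist(),g[219,375:395].tolist())
E
```

```text
V hist (array([ 163,   32,   30,   24,   31,   27,   56, 1009]), array([ 62.   ,  81.125, 100.25 , 119.375, 138.5  , 157.625, 176.75 ,
       195.875, 215.   ]))
box top ((0.48420462012290955, 0.27636438608169556), (0.055702466517686844, 0.15735436975955963), 74.35065460205078) [[0.40093111991882324, 0.2707686722278595], [0.5524524450302124, 0.22832247614860535], [0.5674781203269958, 0.2819600999355316], [0.4159567952156067, 0.32440629601478577]]
tag ((0.5738966464996338, -0.13067679107189178), (0.012718096375465393, 0.051813963800668716), 3.555589437484741)
tag scene [ 0.57746459 -0.1309023   0.12      ]
disc ((324.6971740722656, 263.7369384765625), (54.11983108520508, 285.31756591796875), 94.6611099243164) [ 0.42008607 -0.11463405  0.04      ]
290 [185, 184, 184, 185, 186, 174, 143, 129, 179, 234, 243, 243, 243, 241, 239, 240, 241, 243, 246, 250, 249, 240, 205, 181, 151, 82, 67, 65, 64, 70, 73, 71, 72, 69]
320 [201, 202, 200, 202, 202, 186, 157, 162, 218, 243, 243, 242, 240, 239, 242, 244, 244, 243, 243, 243, 246, 235, 184, 185, 155, 72, 69, 75, 72, 73, 73, 70, 67, 66]
350 [201, 201, 200, 200, 197, 175, 148, 197, 235, 236, 234, 219, 163, 125, 139, 191, 235, 245, 245, 246, 248, 236, 189, 194, 172, 77, 68, 72, 67, 68, 72, 73, 75, 73]
378 [190, 187, 189, 193, 187, 161, 134, 138, 150, 195, 229, 232, 229, 229, 232, 233, 234, 237, 243, 246, 237, 205, 179, 168, 121, 70, 70, 74, 66, 68, 72, 74, 76, 72]
lip row col 284..290 row 221 [72, 74, 73, 74, 75, 72, 74, 75, 75, 81, 127, 172, 183, 182, 181, 181, 184, 187, 185, 185] [169, 169, 168, 168, 169, 171, 172, 170, 119, 78, 73, 73, 73, 74, 74, 75, 74, 74, 74, 73]
```

```bash
cat >> h.py <<'E'
from scipy.spatial.transform import Rotation as Ro
def tool(yaw,tilt):
    """tool x towards -rack/box x; tilt>0: approach direction leans forward (body towards robot)"""
    X=np.array([np.cos(yaw),np.sin(yaw),0]);Z=np.array([0,0,1.]);Y=np.cross(Z,X)
    a=np.sin(tilt)*X-np.cos(tilt)*Z; return Ro.from_matrix(np.c_[np.cross(Y,a),Y,a])
def delta(R,p,ref=None):
    "p: TCP target; returns shift mm / rotvec in the tool frame now"
    o=sensors.get_obs() 
    R0,p0=ref if ref else (Ro.from_quat(o["eef_rot"],scalar_first=True),o["eef_pos"])
    return np.r_[(R0.inv().apply(np.array(p)-p0)*1000).round(1),(R0.inv()*R).as_rotvec().round(3)]
E
python3 - <<'E'
from h import *
im=cv2.imread("pics/top0.png");g=cv2.cvtColor(im,cv2.COLOR_BGR2GRAY).astype(float)
rows=[];
for x in range(290,380,4):
    s=g[215:226,x];k=np.where(s<115)[0][0];f=(s[k-1]-115)/(s[k-1]-s[k]);rows.append((x,215+k-1+f))
P=np.array([onz("top",x,y+0.,0)[:2] for x,y in rows])
k=np.polyfit(P[:,1],P[:,0],1);print("front: x at y=-.13",np.polyval(k,-.13),"slope dx/dy",k[0])
print("lip sides",onz("top",284.9,219,.02),onz("top",383.1,219,.02))
yaw=-np.arctan(k[0]);print("rack yaw deg",np.degrees(yaw))
b=np.array([.4842,.2764]);by=np.arctan2(-.0424,.1515)
for name,g in(("grasp 50 from end",30),):
    q=b-g/1000*np.array([np.cos(by),np.sin(by)])
    R=tool(by,np.radians(40));a=R.apply([0,0,1])
    for h in(.15,.067):
        p=np.r_[q,h]+.019*a; print(h,p,delta(R,p-0.0*a))
    print("above retreat 90 along a",delta(R,np.r_[q,.067]+.019*a-.09*a))
E
```

```text
front: x at y=-.13 0.5477602758139215 slope dx/dy -0.081788912800785
lip sides [ 0.53466998 -0.00438976  0.02      ] [ 0.55054538 -0.2606033   0.02      ]
rack yaw deg 4.6757520152409136
0.15 [0.46707114 0.28119382 0.13544516] [-3.585e+02 -1.635e+02  9.520e+01 -1.500e-02 -6.980e-01 -3.700e-02]
0.067 [0.46707114 0.28119382 0.05244516] [-3.585e+02 -1.633e+02  1.782e+02 -1.500e-02 -6.980e-01 -3.700e-02]
above retreat 90 along a [-3.007e+02 -1.657e+02  1.092e+02 -1.500e-02 -6.980e-01 -3.700e-02]
```

Emit:
{"method": "carry_out", "body": {
  "deltas": "-50 -28 18 0 -0.17 0 0;-100 -55 36 -0.005 -0.35 -0.01 0;-150 -83 54 -0.01 -0.52 -0.025 0;-200 -110 73 -0.015 -0.698 -0.037 0;-250 -138 91 -0.015 -0.698 -0.037 0;-300 -166 109 -0.015 -0.698 -0.037 0;-300 -166 109 -0.015 -0.698 -0.037 0;-300 -166 109 -0.015 -0.698 -0.037 0"
}}

```text
time_s: 1.1
eef_pos: [0.4111, 0.2971, 0.1223]
eef_rot: [0.339, 0.129, 0.931, -0.046]
wrist_force: [-0.3, 1.1, -0.3]
opening: 1.0
grasp_force: 0.0
```

```bash
python3 - <<'E'
from h import *
o=sensors.get_obs();print(o["eef_pos"],o["wrist_force"],o["time_s"])
for n in("top","scene"): cv2.imwrite(f"pics/{n}1.png",vision.camera(n))
b=np.array([.4842,.2764]);by=np.arctan2(-.0424,.1515);q=b-.03*np.array([np.cos(by),np.sin(by)])
R=tool(by,np.radians(40));a=R.apply([0,0,1])
print(delta(R,np.r_[q,.067]+.019*a),delta(R,np.r_[q,.067]+.019*a+[0,0,.06]))
print("liptop",onz("top",335,217.6,.038),"base",onz("top",335,220.5,0))
a=cv2.imread("pics/top1.png")[140:290,90:260];s=cv2.imread("pics/scene1.png")[225:335,265:395]
cv2.imwrite("pics/c1.png",np.hstack([cv2.resize(a,(425,375),interpolation=2),cv2.resize(s,(375,375),interpolation=2)]))
E
```

```text
[0.41110981 0.29707324 0.12226143] [-0.3145334   1.09631432 -0.27624433] 1.1
[ 1.00e-01 -1.70e+00  9.17e+01  3.00e-03  0.00e+00 -0.00e+00] [-3.85e+01 -1.50e+00  4.58e+01  3.00e-03  0.00e+00 -0.00e+00]
liptop [ 0.54230257 -0.13436341  0.038     ] base [ 0.54333263 -0.13581196  0.        ]
```

View pics/c1.png

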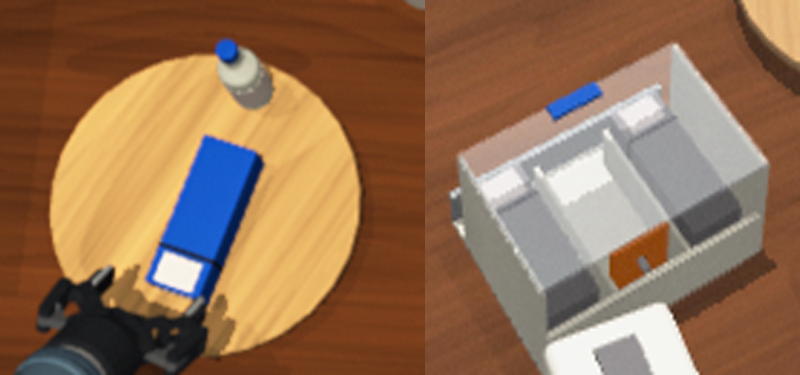

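The fingers straddle the box's labelled end, with the near corners at crop (150,275) and (208,298), so the path along the tool axis is clear. The lip outer edge is at about x=0.542.

Emit:
{"method": "carry_out", "body": {
  "deltas": "0 -1 30 0 0 0 0;0 -1.5 60 0 0 0 0;0 -1.5 92 0 0 0 0;0 -1.5 92 0 0 0 0;0 -1.5 92 0 0 0 0.2;0 -1.5 92 0 0 0 0.35;0 -1.5 92 0 0 0 0.6;0 -1.5 92 0 0 0 0.8;0 -1.5 92 0 0 0 0.8;0 -1.5 92 0 0 0 0.8"
}}

```text
time_s: 2.45
eef_pos: [0.468, 0.2816, 0.0549]
eef_rot: [0.338, 0.128, 0.931, -0.046]
wrist_force: [-3.1, 1.4, 5.9]
opening: 0.673
grasp_force: 64.5
```

Emit:
{"method": "carry_out", "body": {
  "deltas": "-6.4 0 -7.7 0 0 0 0.9;-19 0 -23 0 0 0 0.9;-38.5 0 -46 0 0 0 0.9;-58 0 -69 0 0 0 0.9;-64 0 -77 0 0 0 0.9;-64 0 -77 0 0 0 0.9;-64 0 -77 0 0 0 0.9;-64 0 -77 0 0 0 0.9"
}}

```text
time_s: 3.45
eef_pos: [0.4668, 0.2802, 0.1522]
eef_rot: [0.336, 0.128, 0.932, -0.047]
wrist_force: [-0.8, -0.8, -2.3]
opening: 0.67
grasp_force: 64.5
```

```bash
python3 - <<'E'
from h import *
o=sensors.get_obs();print(o["eef_pos"],o["wrist_force"],o["torque"],o["opening"])
A=vision.camera("top");B=vision.camera("scene")
cv2.imwrite("pics/t2.png",np.hstack([cv2.resize(A[150:300,90:250],(400,375),interpolation=2),cv2.resize(B[120:270,340:500],(400,375),interpolation=2)]))
# rack waypoints
O=np.array([.5425,-.133]);yaw=np.radians(4.2);X=np.array([np.cos(yaw),np.sin(yaw)])
for nm,gx,gz,pit in(("front",-70,.15,0),("front low",-70,.10,0),("in",10,.075,0)):
    R=tool(yaw,np.radians(40-pit));p=np.r_[O+X*gx/1000,gz]+.019*R.apply([0,0,1]);print(nm,p,delta(R,p))
E
```

```text
[0.46683753 0.28022332 0.15220117] [-0.8129277  -0.82380364 -2.25537801] [0.19553634 0.63796496 0.00714841] 0.6704055245919938
front [ 0.48486815 -0.13723222  0.13544516] [-8.870e+01 -3.973e+02  9.660e+01 -2.230e-01 -5.000e-03 -2.660e-01]
front low [ 0.48486815 -0.13723222  0.08544516] [-5.670e+01 -3.973e+02  1.351e+02 -2.230e-01 -5.000e-03 -2.660e-01]
in [ 0.56465331 -0.13137316  0.06044516] [-9.860e+01 -3.700e+02  2.024e+02 -2.230e-01 -5.000e-03 -2.660e-01]
```

View pics/t2.png

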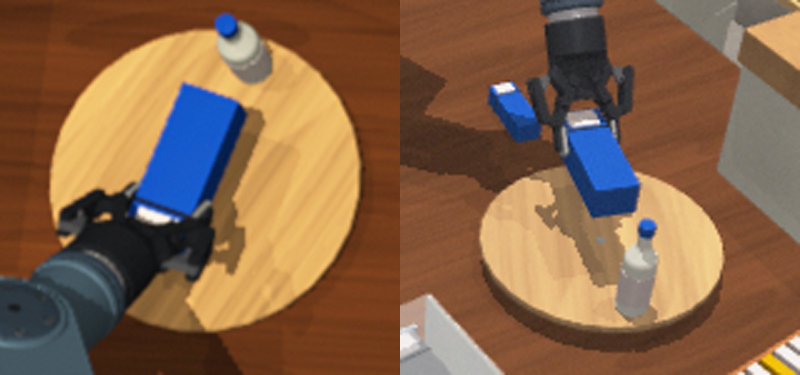

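The box is lifted and level, and the bottle is standing. Next is carrying it to in front of the lip, moving back first so the box end stays clear of the bottle.

```bash
python3 - <<'E'
from h import *
from scipy.spatial.transform import Slerp
o=sensors.get_obs();R0=Ro.from_quat(o["eef_rot"],scalar_first=True);p0=o["eef_pos"]
O=np.array([.5425,-.133]);yaw=np.radians(4.2);X=np.array([np.cos(yaw),np.sin(yaw)])
R=tool(yaw,np.radians(40));C=np.r_[O-X*.11,.15]+.019*R.apply([0,0,1])
A=p0+[-.05,.0,0];sl=Slerp([0,1],Ro.concatenate([R0,R]))
for p,s in((A+[.025,0,0],0),(A,0),(A+(C-A)*.13,.13),(A+(C-A)*.27,.28),(A+(C-A)*.41,.42),(A+(C-A)*.55,.56),(A+(C-A)*.69,.7),(A+(C-A)*.83,.85),(A+(C-A)*.95,1),(C,1)):
    print(delta(sl(s),p))
E
```

```text
[ 18.5  -6.8 -15.4   0.    0.    0. ]
[ 37.  -13.5 -30.8   0.    0.    0. ]
[ 2.45e+01 -6.52e+01 -1.73e+01 -2.90e-02 -1.00e-03 -3.50e-02]
[ 1.090e+01 -1.208e+02 -2.800e+00 -6.200e-02 -1.000e-03 -7.400e-02]
[-2.600e+00 -1.764e+02  1.160e+01 -9.400e-02 -2.000e-03 -1.120e-01]
[-1.620e+01 -2.321e+02  2.610e+01 -1.250e-01 -3.000e-03 -1.490e-01]
[-2.970e+01 -2.877e+02  4.060e+01 -1.560e-01 -3.000e-03 -1.860e-01]
[-4.330e+01 -3.433e+02  5.500e+01 -1.900e-01 -4.000e-03 -2.260e-01]
[-5.49e+01 -3.91e+02  6.74e+01 -2.23e-01 -5.00e-03 -2.66e-01]
[-5.970e+01 -4.109e+02  7.260e+01 -2.230e-01 -5.000e-03 -2.660e-01]
```

Emit:
{"method": "carry_out", "body": {
  "deltas": "18 -7 -15 0 0 0 0.9;37 -13 -31 0 0 0 0.9;30 -40 -24 -0.01 0 -0.015 0.9;22 -75 -15 -0.033 0 -0.04 0.9;11 -121 -3 -0.06 0 -0.074 0.9;-3 -176 12 -0.094 0 -0.112 0.9;-16 -232 26 -0.125 0 -0.149 0.9;-30 -288 41 -0.156 0 -0.186 0.9;-43 -343 55 -0.19 0 -0.226 0.9;-53 -385 66 -0.223 -0.005 -0.266 0.9;-59 -411 73 -0.223 -0.005 -0.266 0.9;-59 -411 73 -0.223 -0.005 -0.266 0.9"
}}

```text
time_s: 5.05
eef_pos: [0.4183, 0.0225, 0.117]
eef_rot: [0.3, -0.011, 0.954, 0.013]
wrist_force: [-0.2, 0.1, -3.4]
opening: 0.671
grasp_force: 65.4
```

Emit:
{"method": "carry_out", "body": {
  "deltas": "11 0 13 0 0 0 0.9;22 0 26 0 0 0 0.9;32 0 38 0 0 0 0.9;32 0 38 0 0 0 0.9"
}}

```text
time_s: 5.55
eef_pos: [0.4181, 0.0238, 0.0674]
eef_rot: [0.297, -0.01, 0.955, 0.013]
wrist_force: [-0.2, 0.6, -2.2]
opening: 0.667
grasp_force: 65.5
```

```bash
python3 - <<'E'
from h import *
o=sensors.get_obs();print(o["eef_pos"],o["wrist_force"],o["opening"])
A=vision.camera("top");B=vision.camera("scene")
cv2.imwrite("pics/top3.png",A);cv2.imwrite("pics/scene3.png",B)
cv2.imwrite("pics/t3.png",np.hstack([cv2.resize(A[125:285,255:415],(400,400),interpolation=2),cv2.resize(B[180:330,240:390],(400,400),interpolation=2)]))
hsv=cv2.cvtColor(A,cv2.COLOR_BGR2HSV);m=cv2.inRange(hsv,(105,130,60),(125,255,255))&np.where(hsv[...,2]>170,255,0).astype(np.uint8)
k,l,s,c=cv2.connectedComponentsWithStats(m)
u=o["eef_pos"][2]+.019*np.cos(np.radians(40))-.027+.046;print("top z est",u)
for i in range(1,k):
    if s[i,4]>40 and s[i,0]>250:
        P=np.array([onz("top",x,y,u if s[i,4]>300 else .12)[:2] for y,x in np.argwhere(l==i)],np.float32);print(s[i],cv2.minAreaRect(P),cv2.boxPoints(cv2.minAreaRect(P)).tolist())
E
```

```text
[0.41808449 0.02378957 0.06737169] [-0.21562239  0.58914297 -2.20937484] 0.6672138124069174
top z est 0.10092653199358281
[325 195  22   6 132] ((0.5738966464996338, -0.13067679107189178), (0.012718096375465393, 0.051813963800668716), 3.555589437484741) [[0.56594318151474, -0.10521404445171356], [0.5691564679145813, -0.15692828595638275], [0.5818501114845276, -0.15613953769207], [0.5786368250846863, -0.10442529618740082]]
[ 257  219   25   46 1014] ((0.4585394859313965, 0.02484397403895855), (0.11184962093830109, 0.05596650019288063), 0.783722996711731) [[0.4022371470928192, 0.052059657871723175], [0.40300264954566956, -0.0039016033988445997], [0.5148417949676514, -0.002371709793806076], [0.5140763521194458, 0.05358955264091492]]
```

View pics/t3.png

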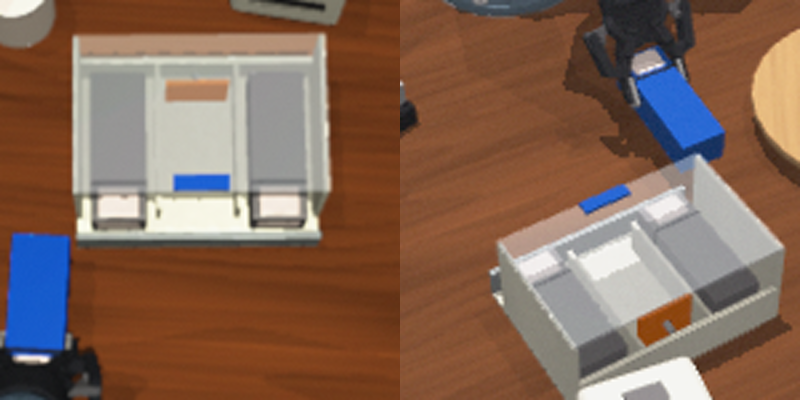

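```bash
python3 - <<'E'
from h import *
o=sensors.get_obs();print(o["q"].round(3))
R0=Ro.from_quat(o["eef_rot"],scalar_first=True)
O=np.array([.5425,-.133]);yaw=np.radians(4.2);X=np.array([np.cos(yaw),np.sin(yaw)])
R=tool(yaw,np.radians(40));print(R0.as_matrix().round(3).tolist())
C=np.r_[O-X*.125,.085]+.019*R.apply([0,0,1]);print(delta(R,C))
E
```

```text
[-0.459 -0.288  2.578  0.762  0.415 -2.689]
[[-0.822, -0.026, 0.568], [-0.011, 1.0, 0.03], [-0.569, 0.018, -0.822]]
[-8.80e+00 -1.65e+02 -1.00e-01 -1.40e-02 -9.20e-02 -4.80e-02]
```

```bash
python3 - <<'E'
from h import *
O=np.array([.5425,-.133]);yaw=np.radians(4.2);X=np.array([np.cos(yaw),np.sin(yaw)])
o=sensors.get_obs()
R=tool(yaw,np.radians(30));C=np.r_[O-X*.113,.105]+.019*R.apply([0,0,1]);print(C,delta(R,C))
print(delta(R,o["eef_pos"]+[0.004,0,.024]))
E
```

```text
[ 0.43927795 -0.14058015  0.08854552] [-2.680e+01 -1.642e+02 -9.700e+00 -1.000e-02  8.200e-02 -4.900e-02]
[-1.69e+01  3.00e-01 -1.75e+01 -1.00e-02  8.20e-02 -4.90e-02]
```

Emit:
{"method": "carry_out", "body": {
  "deltas": "-8 0 -9 -0.005 0.04 -0.02 0.9;-17 0 -17 -0.01 0.082 -0.049 0.9;-18 -20 -16 -0.01 0.082 -0.049 0.9;-20 -50 -15 -0.01 0.082 -0.049 0.9;-22 -80 -14 -0.01 0.082 -0.049 0.9;-24 -110 -12 -0.01 0.082 -0.049 0.9;-26 -140 -11 -0.01 0.082 -0.049 0.9;-27 -164 -10 -0.01 0.082 -0.049 0.9;-27 -164 -10 -0.01 0.082 -0.049 0.9;-27 -164 -10 -0.01 0.082 -0.049 0.9"
}}

```text
time_s: 6.9
eef_pos: [0.4393, -0.1401, 0.0892]
eef_rot: [0.259, -0.035, 0.965, 0.009]
wrist_force: [-0.7, 0.4, -3.1]
opening: 0.673
grasp_force: 65.8
```

```bash
cat > look.py <<'E'
from h import *
import sys
o=sensors.get_obs();print(o["eef_pos"],o["wrist_force"].round(1),o["opening"],o["q"].round(2),o["time_s"])
R0=Ro.from_quat(o["eef_rot"],scalar_first=True);a=R0.apply([0,0,1]);ny=R0.apply([0,1,0])
print("tilt",np.degrees(np.arctan2(np.hypot(*a[:2]),-a[2])),"yaw",np.degrees(np.arctan2(-ny[0],ny[1])),"roll",ny[2])
n=sys.argv[1];A=vision.camera("top");B=vision.camera("scene")
cv2.imwrite(f"pics/top{n}.png",A);cv2.imwrite(f"pics/scene{n}.png",B)
cv2.imwrite(f"pics/t{n}.png",np.hstack([cv2.resize(A[135:265,270:400],(400,400),interpolation=2),cv2.resize(B[210:320,260:390],(400,400),interpolation=2)]))
O=np.array([.5425,-.133]);yaw=np.radians(4.2);X=np.array([np.cos(yaw),np.sin(yaw)]);Y=np.array([-X[1],X[0]])
g=o["eef_pos"]-.019*a;print("grasp in rack mm",((g[:2]-O)@X*1000).round(1),((g[:2]-O)@Y*1000).round(1),(g[2]*1000).round(1))
def go(gx,gy,gz,tilt):
    R=tool(yaw,np.radians(tilt));p=np.r_[O+X*gx/1000+Y*gy/1000,gz/1000]+.019*R.apply([0,0,1]);return delta(R,p)
for s in sys.argv[2:]: print(s,go(*map(float,s.split(","))).tolist())
E
python3 look.py 4 -60,0,105,30 0,0,100,28
```

```text
[ 0.43929729 -0.14009488  0.08922309] [-0.7  0.4 -3.1] 0.6728029894433479 [-0.87 -0.13  2.36  0.68  0.71 -3.  ] 6.9
tilt 30.036645881762876 yaw 4.136547236352525 roll -0.00014518857906281601
grasp in rack mm -113.0 0.5 105.7
-60,0,105,30 [-45.4, -0.7, 27.0, -0.0, 0.001, -0.0]
0,0,100,28 [-94.1, -0.7, 61.3, -0.0, 0.036, -0.0]
```

View pics/t4.png

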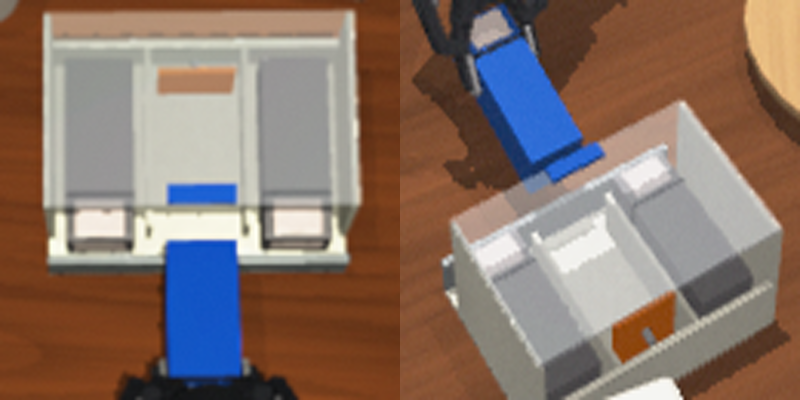

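The box is lined up with the middle bay, its far end at crop (203,241) just above the lip, so I can insert it nose-down.

```bash
python3 - <<'E'
import sys;sys.argv=["look.py","5","-60,0,97,30","-25,0,82,27","8,0,71,24","8,0,67,24"];exec(open("look.py").read())
E
```

```text
[ 0.439438   -0.13981135  0.08917455] [ 0.   0.  -2.5] 0.6669256151245566 [-0.87 -0.13  2.36  0.68  0.71 -3.  ] 7.0
tilt 30.049468115636312 yaw 4.179510958234254 roll -0.0002992898324245541
grasp in rack mm -112.8 0.8 105.6
-60,0,97,30 [-41.1, -0.4, 33.9, -0.001, 0.001, -0.0]
-25,0,82,27 [-62.9, -0.4, 64.4, -0.001, 0.053, -0.0]
8,0,71,24 [-85.0, -0.4, 90.4, -0.001, 0.106, -0.0]
8,0,67,24 [-83.0, -0.4, 93.8, -0.001, 0.106, -0.0]
```

Emit:
{"method": "carry_out", "body": {
  "deltas": "-14 0 11 0 0 0 0.9;-27 0 22 0 0 0 0.9;-41 0 34 0 0 0 0.9;-52 0 49 0 0.027 0 0.9;-63 0 64 0 0.053 0 0.9;-70 0 73 0 0.07 0 0.9;-77 0 82 0 0.088 0 0.9;-85 0 90 0 0.106 0 0.9;-85 0 90 0 0.106 0 0.9;-85 0 90 0 0.106 0 0.9"
}}

```text
time_s: 8.35
eef_pos: [0.5576, -0.132, 0.0537]
eef_rot: [0.208, -0.035, 0.978, 0.008]
wrist_force: [0.4, 0.5, -2.4]
opening: 0.672
grasp_force: 65.7
```

```bash
python3 look.py 6 8,0,67,24 8,0,64,24 -20,0,110,40
```

```text
[ 0.55759437 -0.13196556  0.05371411] [ 0.4  0.5 -2.4] 0.6724799470329069 [-0.58  0.22  2.05  0.46  0.59 -2.58] 8.35
tilt 23.972805052872932 yaw 4.15086192381451 roll -3.380197274681189e-05
grasp in rack mm 7.4 -0.1 71.1
8,0,67,24 [1.1, 0.5, 4.1, -0.001, -0.0, -0.001]
8,0,64,24 [2.3, 0.5, 6.9, -0.001, -0.0, -0.001]
-20,0,110,40 [4.0, 0.4, -47.3, -0.001, -0.279, -0.001]
```

View pics/t6.png

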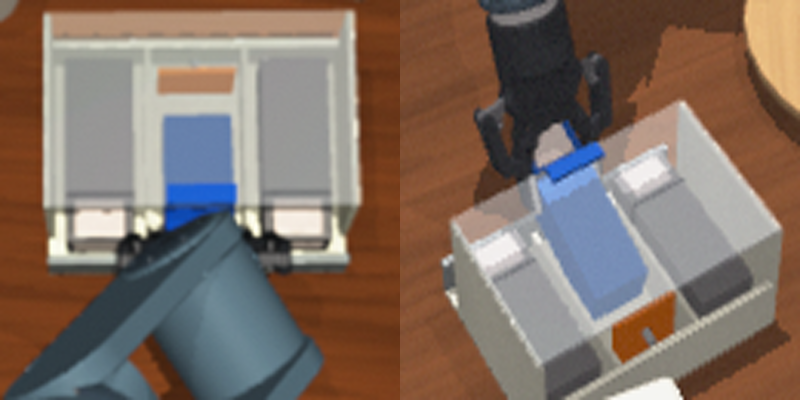

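Emit:
{"method": "carry_out", "body": {
  "deltas": "0.5 0 2 0 0 0 0.9;1.1 0 4 0 0 0 0.9;1.8 0 5.5 0 0 0 0.9;2.3 0 7 0 0 0 0.9;2.3 0 7 0 0 0 0.9"
}}

```text
time_s: 9.07
eef_pos: [0.5608, -0.1335, 0.0489]
eef_rot: [0.21, -0.035, 0.977, 0.006]
wrist_force: [-1.6, 1.6, 9.6]
opening: 0.669
grasp_force: 67.5
```

Emit:
{"method": "carry_out", "body": {
  "deltas": "2 0 6 0 0 0 0.3;2 0 6 0 0 0 0.2;2 0 6 0 0 0 0.18;2 0 6 0 0 0 0.18;2 0 -5 0 0 0 0.18;2 0 -20 0 0 0 0.18;2 0 -40 0 0 0 0.1;20 0 -70 0 0 0 0.1;40 0 -85 0 0 0 0.5;40 0 -85 0 0 0 1"
}}

```text
time_s: 10.32
eef_pos: [0.4872, -0.138, 0.1089]
eef_rot: [0.208, -0.035, 0.977, 0.006]
wrist_force: [0.2, -0.4, -0.5]
opening: 0.486
grasp_force: 0.0
```

```bash
python3 look.py 7 -90,0,75,40
```

```text
[ 0.48723951 -0.13801674  0.10893373] [ 0.2 -0.4 -0.5] 0.4859238843111191 [-0.7  -0.04  2.18  0.44  0.73 -2.63] 10.325
tilt 24.052905868129095 yaw 4.021864770929423 roll -0.0017636236958734185
grasp in rack mm -63.2 -0.9 126.3
-90,0,75,40 [41.1, 1.2, 34.5, -0.003, -0.278, -0.001]
```

View pics/t7.png

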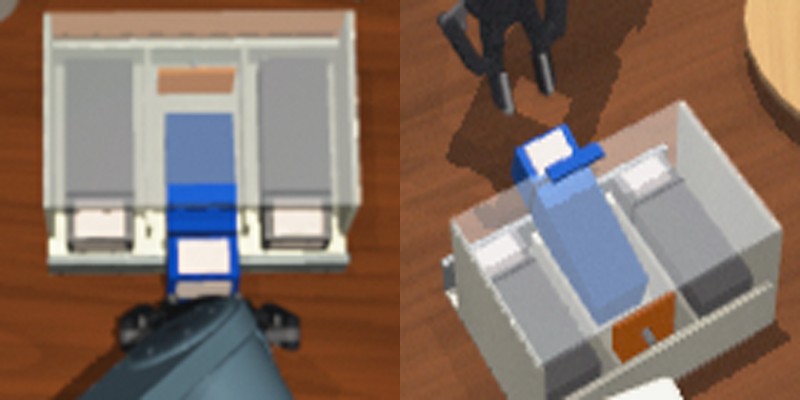

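The box rests on the lip and bay floor with its label outward, end face at crop (203,290). Next I push the labelled end with the shut fingers, tool tilted 40°.

```bash
sed -i 's/^n=sys.argv\[1\];A=/n=sys.argv[1]\nif n!="-":\n  A=/; s/^cv2.imwrite/  cv2.imwrite/' look.py; sed -i 's/;B=vision/;B=vision/' look.py; python3 look.py - -85,0,110,34 -85,0,80,40 -66,0,78,40
```

```text
[ 0.48838445 -0.13819874  0.10868728] [ 0.3 -0.5 -0. ] 0.3084697055706872 [-0.7  -0.04  2.18  0.44  0.73 -2.63] 10.425
tilt 24.06229531249751 yaw 4.046966288018311 roll -0.0017029810054210656
grasp in rack mm -62.1 -1.2 126.0
-85,0,110,34 [24.2, 1.2, 5.0, -0.003, -0.173, -0.002]
-85,0,80,40 [34.5, 1.2, 32.0, -0.003, -0.278, -0.001]
-66,0,78,40 [17.9, 1.3, 41.5, -0.003, -0.278, -0.001]
```

Emit:
{"method": "carry_out", "body": {
  "deltas": "12 1 2 0 -0.09 0 1;24 1 5 0 -0.173 0 1;30 1 18 0 -0.23 0 1;34 1 32 0 -0.278 0 1;34 1 32 0 -0.278 0 1;18 1 41 0 -0.278 0 1;18 1 41 0 -0.278 0 1"
}}

```text
time_s: 11.3
eef_pos: [0.4994, -0.1241, 0.0938]
eef_rot: [0.317, -0.025, 0.948, 0.009]
wrist_force: [-0.2, 0.3, -0.1]
opening: -0.002
grasp_force: 0.0
```

```bash
python3 look.py - -66,0,78,40 -42,0,74,40 -24,0,69,40 -16,0,67,40 -7,0,65,40
```

```text
[ 0.49941439 -0.12410845  0.09376743] [-0.2  0.3 -0.1] -0.0016322952511964345 [-0.77 -0.04  2.33  0.93  0.59 -3.12] 11.3
tilt 37.01415585074682 yaw 2.99936887183049 roll 0.0010307603836240582
grasp in rack mm -53.8 12.2 108.9
-66,0,78,40 [27.2, -12.3, 17.5, -0.012, -0.052, -0.017]
-42,0,74,40 [10.4, -11.8, 35.1, -0.012, -0.052, -0.017]
-24,0,69,40 [-0.9, -11.4, 49.9, -0.012, -0.052, -0.017]
-16,0,67,40 [-6.1, -11.3, 56.3, -0.012, -0.052, -0.017]
-7,0,65,40 [-12.1, -11.1, 63.3, -0.012, -0.052, -0.017]
```

The last joint reached its limit at 40°. 25° is enough to clear the cover, so I'll use that.

```bash
python3 look.py - -78,0,115,25 -78,0,85,25 -63,0,83,25
```

```text
[ 0.49941439 -0.12410845  0.09376743] [-0.2  0.3 -0.1] -0.0016322952511964345 [-0.77 -0.04  2.33  0.93  0.59 -3.12] 11.3
tilt 37.01415585074682 yaw 2.99936887183049 roll 0.0010307603836240582
grasp in rack mm -53.8 12.2 108.9
-78,0,115,25 [19.4, -12.6, -19.7, -0.01, 0.21, -0.019]
-78,0,85,25 [37.5, -12.6, 4.2, -0.01, 0.21, -0.019]
-63,0,83,25 [26.7, -12.3, 14.9, -0.01, 0.21, -0.019]
```

Emit:
{"method": "carry_out", "body": {
  "deltas": "10 -6 -10 0 0.1 -0.01 1;19 -12 -20 -0.01 0.21 -0.019 1;28 -12 -8 -0.01 0.21 -0.019 1;37 -12 4 -0.01 0.21 -0.019 1;37 -12 4 -0.01 0.21 -0.019 1;37 -12 4 -0.01 0.21 -0.019 1"
}}

```text
time_s: 12.05
eef_pos: [0.4719, -0.1374, 0.0683]
eef_rot: [0.216, -0.035, 0.976, 0.008]
wrist_force: [0.1, 0.3, 1.1]
opening: 0.002
grasp_force: 0.0
```

```bash
python3 look.py 8 -63,0,83,25 -45,0,79,25 -25,0,75,25
```

```text
[ 0.47190735 -0.13740231  0.0683371 ] [0.1 0.3 1.1] 0.0015284976676567775 [-0.74  0.02  2.25  0.54  0.64 -2.78] 12.05
tilt 24.975523489148074 yaw 4.116423809549328 roll 0.0005408822360012926
grasp in rack mm -78.7 0.8 85.6
-63,0,83,25 [-12.9, -0.6, 9.1, -0.001, 0.0, -0.001]
-45,0,79,25 [-27.5, -0.5, 20.3, -0.001, 0.0, -0.001]
-25,0,75,25 [-43.9, -0.5, 32.4, -0.001, 0.0, -0.001]
```

View pics/t8.png

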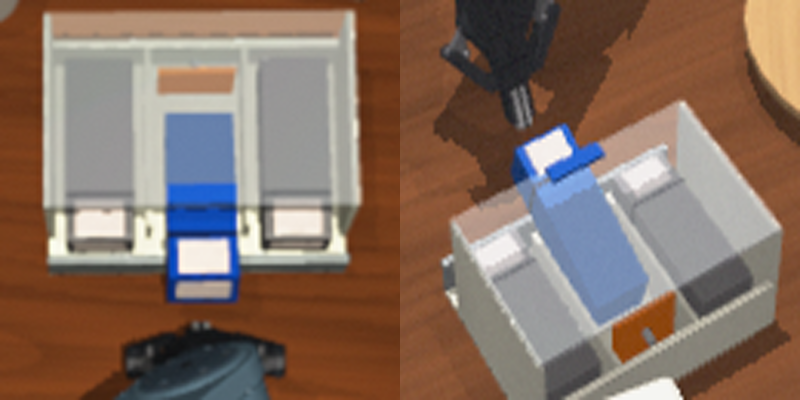

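Ten pictures are now viewed, so from here I go by numbers only. The fingers are centred behind the end face, at crop (203,330), so I'm starting the push.

Emit:
{"method": "carry_out", "body": {
  "deltas": "-6 0 4 0 0 0 1;-13 0 9 0 0 0 1;-18 0 13 0 0 0 1;-23 0 17 0 0 0 1;-27 0 20 0 0 0 1;-32 0 23.5 0 0 0 1;-36 0 26.5 0 0 0 1;-40 0 29.5 0 0 0 1;-44 0 32.5 0 0 0 1;-44 0 32.5 0 0 0 1"
}}

```text
time_s: 13.4
eef_pos: [0.5257, -0.1335, 0.0571]
eef_rot: [0.216, -0.035, 0.976, 0.008]
wrist_force: [0.4, -0.7, 0.3]
opening: -0.0
grasp_force: 0.0
```

```bash
cat > box.py <<'E'
from h import *
A=vision.camera("top");hsv=cv2.cvtColor(A,cv2.COLOR_BGR2HSV)
m=cv2.inRange(hsv,(100,60,60),(125,255,255));m[:, :300]=0;m[:,375:]=0;m[:150]=0;m[265:]=0
ys,xs=np.nonzero(m);print("blue rows",ys.min(),ys.max(),"cols at far",xs[ys<ys.min()+6].min(),xs[ys<ys.min()+6].max())
if (ys>204).any():
    n=ys>204;print("near cols",xs[n].min(),xs[n].max(), "near-end z.09/.045",onz("top",335,ys.max(),.045)[:2])
print("far top corner x at z=.06/.045",onz("top",335,ys.min()-.5,.06)[:2],onz("top",335,ys.min()-.5,.052)[:2])
o=cv2.inRange(hsv,(3,40,90),(14,200,255));o[:, :318]=0;o[:,352:]=0;o[:152]=0;o[185:]=0
Y,Xx=np.nonzero(o);print("orange rows",np.unique(Y,return_counts=True))
w=cv2.inRange(hsv,(0,0,190),(179,60,255));w[:, :318]=0;w[:,352:]=0;w[:200]=0;w[265:]=0
Y,Xx=np.nonzero(w);print("white rows",Y.min() if len(Y) else None,Y.max() if len(Y) else None,len(Y))
E
python3 box.py; python3 look.py - -15,0,72,25 -5,0,70,25
```

```text
blue rows 161 264 cols at far 324 345
near cols 300 367 near-end z.09/.045 [ 0.42024824 -0.14064845]
far top corner x at z=.06/.045 [ 0.68911376 -0.12559962] [ 0.69179744 -0.12577195]
orange rows (array([156, 157, 158, 159, 160, 161, 162, 163, 164, 165]), array([ 3, 25, 26, 25, 13,  3,  2,  2,  2,  1]))
white rows 200 219 316
[ 0.52566079 -0.13353217  0.05715013] [-0.6  0.  -0. ] -0.006681830392131795 [-0.64  0.15  2.13  0.52  0.58 -2.68] 13.45
tilt 24.998552003877553 yaw 4.102607611076287 roll 0.0006372166471116242
grasp in rack mm -24.9 0.7 74.4
-15,0,72,25 [-7.9, -0.7, 6.3, -0.0, -0.0, -0.002]
-5,0,70,25 [-16.2, -0.7, 12.4, -0.0, -0.0, -0.002]
```

Emit:
{"method": "carry_out", "body": {
  "deltas": "-4 0 3 0 0 0 1;-8 0 6 0 0 0 1;-10 0 7.5 0 0 0 1;-12 0 9 0 0 0 1;-14 0 10.5 0 0 0 1;-16 -0.5 12 0 0 0 1;-16 -0.5 12 0 0 0 1"
}}

```text
time_s: 14.32
eef_pos: [0.5438, -0.1319, 0.0519]
eef_rot: [0.215, -0.035, 0.976, 0.009]
wrist_force: [-4.8, -0.5, -1.2]
opening: -0.001
grasp_force: 2.2
```

```bash
python3 box.py; python3 look.py - 0,0,69,25 4,0,69,25 8,0,69,25
```

```text
blue rows 155 264 cols at far 324 344
near cols 300 373 near-end z.09/.045 [ 0.42024824 -0.14064845]
far top corner x at z=.06/.045 [ 0.70543028 -0.12472239] [ 0.70820107 -0.12489003]
orange rows (array([152, 153, 154, 155, 156, 157]), array([25, 26,  3,  2,  2,  1]))
white rows 200 216 213
[ 0.54384438 -0.13198314  0.05193439] [-4.5 -1.5 -0.3] 0.0013571961969812724 [-0.61  0.2   2.09  0.51  0.57 -2.65] 14.375
tilt 24.851411134667533 yaw 4.124512430895924 roll 0.002109016239705129
grasp in rack mm -6.6 0.9 69.2
0,0,69,25 [-5.9, -0.9, 2.9, 0.001, -0.003, -0.002]
4,0,69,25 [-9.6, -0.9, 4.6, 0.001, -0.003, -0.002]
8,0,69,25 [-13.2, -0.9, 6.3, 0.001, -0.003, -0.002]
```

Emit:
{"method": "carry_out", "body": {
  "deltas": "-2 -0.5 1 0 0 0 1;-4 -0.9 2 0 0 0 1;-5 -0.9 2.5 0 0 0 1;-6 -0.9 3 0 0 0 1;-7 -0.9 3.4 0 0 0 1;-8 -0.9 3.8 0 0 0 1;-8 -0.9 3.8 0 0 0 1"
}}

```text
time_s: 15.25
eef_pos: [0.548, -0.1302, 0.0484]
eef_rot: [0.211, -0.036, 0.977, 0.011]
wrist_force: [-23.2, -3.3, 2.4]
opening: 0.001
grasp_force: 12.0
```

```bash
python3 box.py; python3 look.py - 4,0,69,25 8,0,69,25
```

```text
blue rows 153 264 cols at far 324 344
near cols 300 373 near-end z.09/.045 [ 0.42024824 -0.14064845]
far top corner x at z=.06/.045 [ 0.71088419 -0.12442917] [ 0.7136841  -0.12459525]
orange rows (array([152, 153, 154, 155, 156, 157]), array([5, 2, 2, 2, 2, 1]))
white rows 200 215 175
[ 0.54802443 -0.1302188   0.04848668] [-24.1  -2.7   1.3] 0.0014907379310815244 [-0.6   0.21  2.07  0.5   0.58 -2.63] 15.3
tilt 24.354437143969687 yaw 4.2607421769401075 roll 0.006512099343375238
grasp in rack mm -2.1 2.2 65.8
4,0,69,25 [-7.1, -2.4, -0.4, 0.006, -0.011, -0.002]
8,0,69,25 [-10.8, -2.4, 1.2, 0.006, -0.011, -0.002]
```

```bash
python3 - <<'E'
from h import *
def orange(im,r):
    hsv=cv2.cvtColor(im,cv2.COLOR_BGR2HSV);o=cv2.inRange(hsv,(3,40,90),(16,255,255));m=np.zeros_like(o);m[r[1]:r[3],r[0]:r[2]]=255;Y,X=np.nonzero(o&m);return Y,X
A=vision.camera("top");B=vision.camera("scene");cv2.imwrite("pics/top9.png",A);cv2.imwrite("pics/scene9.png",B)
O=np.array([.5425,-.133,0]);y=np.radians(4.2);X=np.array([np.cos(y),np.sin(y),0]);Yv=np.array([-X[1],X[0],0])
W=lambda a,b,c:O+X*a/1e3+Yv*b/1e3+np.array([0,0,c/1e3])
for n,a in(("0",cv2.imread("pics/top0.png")),("9",A)):
    Y,Xx=orange(a,(318,143,352,185));print(n,[(r,int((Y==r).sum())) for r in np.unique(Y)])
for n,a in(("0",cv2.imread("pics/scene0.png")),("9",B)):
    Y,Xx=orange(a,(320,280,365,325));print("scene orange",n,Xx.mean(),Y.mean(),Xx.min(),Xx.max(),Y.min(),Y.max(),len(Y))
for d in(0,10,16,22):print(d,"plate top edge top-view",proj("top",W(158+d,0,64)).round(1),"scene plate centre",proj("scene",W(158+d,0,36)).round(1))
hsv=cv2.cvtColor(B,cv2.COLOR_BGR2HSV);m=cv2.inRange(hsv,(100,60,60),(125,255,255));m[:, :280]=0;m[:,365:]=0;m[:235]=0;m[320:]=0
k,l,s,c=cv2.connectedComponentsWithStats(m)
for i in range(1,k):
    if s[i,4]>20:
        P=np.argwhere(l==i)[:,::-1];print("blue",s[i],c[i].round(1),cv2.approxPolyDP(cv2.convexHull(P.astype(np.int32)),2,True)[:,0].tolist())
from itertools import product
t=np.radians(11.5)
for nm,(x0,z0,t) in dict(up=(8,38,np.radians(11.5)),down=(8,6,0)).items():
    for xb,yb,zb in product((0,160),(-29,29),(0,46)):
        print(nm,xb,yb,zb,proj("scene",W(x0+xb*np.cos(t)+zb*np.sin(t),yb,z0-xb*np.sin(t)+zb*np.cos(t))).round(1))
E
```

```text
0 [(np.int64(143), 34), (np.int64(144), 34), (np.int64(145), 34), (np.int64(146), 34), (np.int64(156), 11), (np.int64(157), 26), (np.int64(158), 26), (np.int64(159), 26), (np.int64(160), 25), (np.int64(161), 25), (np.int64(162), 25), (np.int64(163), 25), (np.int64(164), 25), (np.int64(165), 24)]
9 [(np.int64(143), 34), (np.int64(144), 34), (np.int64(145), 34), (np.int64(146), 31), (np.int64(148), 7), (np.int64(149), 26), (np.int64(150), 26), (np.int64(151), 26), (np.int64(152), 4), (np.int64(153), 2), (np.int64(154), 2), (np.int64(155), 2), (np.int64(156), 2), (np.int64(157), 1)]
scene orange 0 345.1745152354571 305.4238227146814 329 364 290 324 361
scene orange 9 351.19282511210764 310.5336322869955 333 364 295 324 223
0 plate top edge top-view [333.7 155.9] scene plate centre [339.1 301.3]
10 plate top edge top-view [333.6 152.2] scene plate centre [341.  303.7]
16 plate top edge top-view [333.6 150. ] scene plate centre [342.2 305.2]
22 plate top edge top-view [333.5 147.8] scene plate centre [343.4 306.6]
blue [306 249  21  12 111] [315.8 254.1] [[326, 252], [310, 260], [306, 256], [321, 249]]
blue [320 258   8  10  22] [323.8 261.9] [[320, 258], [327, 266], [325, 267]]
blue [305 261  44  48 877] [326.6 285.1] [[348, 296], [331, 308], [306, 274], [306, 264], [313, 261], [329, 268]]
up 0 -29 0 [303.8 271.1]
up 0 -29 46 [304.9 262.8]
up 0 29 0 [320.4 263.6]
up 0 29 46 [321.9 255.2]
up 160 -29 0 [331.7 313.7]
up 160 -29 46 [333.6 306.1]
up 160 29 0 [348.7 305.2]
up 160 29 46 [351.  297.5]
down 0 -29 0 [304.1 278.1]
down 0 -29 46 [303.7 268. ]
down 0 29 0 [320.4 270.6]
down 0 29 46 [320.3 260.4]
down 160 -29 0 [332.3 314.5]
down 160 -29 46 [332.4 304.5]
down 160 29 0 [349.3 306. ]
down 160 29 46 [349.8 295.9]
```

The plate has moved about 20 mm, roughly its stop, and the labelled end looks past the lip but held up by my push. I'll ease off and measure.

Emit:
{"method": "carry_out", "body": {
  "deltas": "1 0 -0.4 0 0 0 1;2 0 -0.8 0 0 0 1;3 0 -1.3 0 0 0 1;4 0 -1.7 0 0 0 1;4.5 0 -2 0 0 0 1;4.5 0 -2 0 0 0 1"
}}

```text
time_s: 16.15
eef_pos: [0.5476, -0.1324, 0.0517]
eef_rot: [0.215, -0.035, 0.976, 0.009]
wrist_force: [-6.4, -0.7, -0.5]
opening: -0.0
grasp_force: 3.0
```

```bash
cat > st.py <<'E'
from h import *
B=vision.camera("scene");A=vision.camera("top")
hsv=cv2.cvtColor(B,cv2.COLOR_BGR2HSV);m=cv2.inRange(hsv,(100,60,60),(125,255,255));m[:, :280]=0;m[:,365:]=0;m[:235]=0;m[320:]=0
k,l,s,c=cv2.connectedComponentsWithStats(m)
for i in range(1,k):
    if s[i,4]>100:
        P=np.argwhere(l==i)[:,::-1];print("blue",s[i],c[i].round(1),cv2.approxPolyDP(cv2.convexHull(P.astype(np.int32)),1.5,True)[:,0].tolist())
w=cv2.inRange(hsv,(0,0,185),(179,60,255));w[:, :297]=0;w[:,330:]=0;w[:240]=0;w[278:]=0
k,l,s,c=cv2.connectedComponentsWithStats(w);print("white",[(s[i].tolist(),c[i].round(1).tolist()) for i in range(1,k) if s[i,4]>8])
h=cv2.cvtColor(A,cv2.COLOR_BGR2HSV);o=cv2.inRange(h,(3,40,90),(16,255,255))[147:170,320:346].sum(1)/255
print("orange rows 147+",o.astype(int).tolist());b=cv2.inRange(h,(100,60,60),(125,255,255))[147:200,320:350].sum(1)/255;print("blue rows 147+",b.astype(int).tolist())
E
python3 st.py;python3 look.py -
```

```text
blue [305 249  44  61 998] [325.2 281.4] [[332, 309], [305, 273], [306, 256], [321, 249], [325, 250], [348, 296]]
white [([309, 258, 16, 14, 130], [316.5, 264.4]), ([327, 263, 3, 4, 9], [328.0, 264.3]), ([297, 273, 4, 5, 12], [297.9, 275.6]), ([303, 274, 4, 4, 12], [304.3, 275.7])]
orange rows 147+ [0, 9, 25, 25, 25, 25, 3, 2, 2, 2, 1, 0, 0, 0, 0, 0, 0, 0, 0, 0, 0, 0, 0]
blue rows 147+ [0, 0, 0, 0, 0, 0, 20, 21, 21, 21, 21, 21, 21, 21, 21, 22, 22, 22, 22, 22, 22, 22, 22, 22, 22, 22, 22, 22, 22, 22, 22, 22, 22, 22, 22, 22, 22, 22, 22, 22, 22, 22, 22, 23, 23, 23, 0, 23, 23, 23, 23, 23, 23]
[ 0.54760122 -0.13237942  0.05166966] [-6.4 -1.3 -1.5] 0.002468548559213844 [-0.6   0.2   2.08  0.51  0.57 -2.64] 16.25
tilt 24.831285224281224 yaw 4.137625187387846 roll 0.0024771374453408934
grasp in rack mm -2.8 0.2 68.9
```

```bash
python3 - <<'E'
from h import *
im=cv2.imread("pics/scene0.png")
O=np.array([.539,-.133,0]);y=np.radians(4.2);X=np.array([np.cos(y),np.sin(y),0]);Yv=np.array([-X[1],X[0],0])
W=lambda a,b,c:O+X*a/1e3+Yv*b/1e3+np.array([0,0,c/1e3])
# label span in box coords from top0 (box top z .086)
A=cv2.imread("pics/top0.png");h=cv2.cvtColor(A,cv2.COLOR_BGR2HSV);w=cv2.inRange(h,(0,0,190),(179,60,255));w[:241]=0;w[258:]=0;w[:,:150]=0;w[:,175:]=0
P=np.array([onz("top",x,y_,.086)[:2] for y_,x in np.argwhere(w)]);by=np.arctan2(-.0424,.1515);bx=np.array([np.cos(by),np.sin(by)])
q=(P-[.4842,.2764]);u=q@bx*1000+80;v=q@[-bx[1],bx[0]]*1000;print("label u",u.min(),u.max(),"v",v.min(),v.max())
u0,u1=np.percentile(u,[3,97]);uc=(u0+u1)/2;vc=v.mean()
for nm,x0,z0,t in(("up x0=4",4,38,11.5),("up x0=8",8,38,11.5),("up x0=14",14,38,11.5),("half x0=10",10,22,6),("down 8",8,6,0),("down 18",18,6,0)):
    t=np.radians(t);f=lambda xb,yb,zb:proj("scene",W(x0+xb*np.cos(t)+zb*np.sin(t),yb,z0-xb*np.sin(t)+zb*np.cos(t))).round(1)
    print(nm,"label c",f(uc,vc,46),"near -29 top",f(0,-29,46),"far-29 top",f(160,-29,46),"far29",f(160,29,46),"topcam far",proj("top",W(x0+160*np.cos(t)+46*np.sin(t),0,z0-160*np.sin(t)+46*np.cos(t))).round(1))
E
```

```text
label u 4.470643529060567 35.70789393388148 v -20.417216239990577 20.693957566381545
up x0=4 label c [315.7 262.4] near -29 top [303.7 261.2] far-29 top [332.2 304.3] far29 [349.6 295.7] topcam far [333.3 154.4]
up x0=8 label c [316.4 263.3] near -29 top [304.4 262.1] far-29 top [333.  305.3] far29 [350.3 296.7] topcam far [333.3 152.9]
up x0=14 label c [317.5 264.6] near -29 top [305.4 263.3] far-29 top [334.1 306.7] far29 [351.5 298.1] topcam far [333.3 150.8]
half x0=10 label c [316.1 265.9] near -29 top [304.2 265.1] far-29 top [333.  305.3] far29 [350.3 296.7] topcam far [333.3 153. ]
down 8 label c [315.  267.6] near -29 top [303.2 267.2] far-29 top [331.8 303.6] far29 [349.2 295.1] topcam far [333.4 155. ]
down 18 label c [316.7 269.7] near -29 top [304.9 269.3] far-29 top [333.7 306.1] far29 [351.2 297.5] topcam far [333.3 151.4]
```

Emit:
{"method": "carry_out", "body": {
  "deltas": "-1.8 0 0.8 0 0 0 1;-1 0 2.6 0 0 0 1;-0.1 0 4.4 0 0 0 1;0.3 0 5.3 0 0 0 1;0.7 0 6.2 0 0 0 1;0.7 0 6.2 0 0 0 1"
}}

```text
time_s: 17.0
eef_pos: [0.5476, -0.1314, 0.0443]
eef_rot: [0.213, -0.035, 0.976, 0.01]
wrist_force: [-14.3, -1.3, -0.0]
opening: -0.002
grasp_force: 7.3
```

```bash
python3 st.py;python3 look.py -
```

```text
blue [306 249  21  12 111] [315.9 254.1] [[326, 252], [310, 260], [306, 256], [321, 249], [324, 249]]
blue [312 269  37  41 763] [328.7 287.1] [[348, 296], [332, 309], [312, 283], [312, 276], [329, 269]]
white [([309, 260, 16, 13, 128], [316.3, 265.5]), ([327, 263, 3, 4, 10], [328.0, 264.5]), ([297, 272, 4, 6, 13], [297.8, 275.3]), ([303, 274, 4, 4, 11], [304.2, 275.6])]
orange rows 147+ [0, 10, 25, 25, 25, 20, 2, 2, 2, 2, 1, 0, 0, 0, 0, 0, 0, 0, 0, 0, 0, 0, 0]
blue rows 147+ [0, 0, 0, 0, 0, 0, 20, 21, 21, 21, 21, 21, 21, 21, 21, 21, 21, 21, 22, 22, 22, 22, 22, 22, 22, 22, 22, 22, 22, 22, 22, 22, 22, 22, 22, 22, 22, 22, 22, 22, 22, 22, 22, 22, 22, 22, 22, 23, 23, 23, 23, 23, 23]
[ 0.54763275 -0.13145308  0.04436372] [-15.3  -1.7   0.6] 0.0015127207331960706 [-0.6   0.22  2.08  0.52  0.56 -2.65] 17.1
tilt 24.62943669835927 yaw 4.189545354004748 roll 0.00422489742687714
grasp in rack mm -2.7 1.1 61.6
```

The end dropped about 6 mm and should now be behind the lip. I'm backing off straight, rising, and then pressing it down from above.

Emit:
{"method": "carry_out", "body": {
  "deltas": "2.7 0 -1.3 0 0 0 1;5.4 0 -2.5 0 0 0 1;9 0 -4.2 0 0 0 1;13.6 0 -6.3 0 0 0 1;20 0 -9 0 0 0 1;20 0 -9 0 0 0 1"
}}

```text
time_s: 17.85
eef_pos: [0.5289, -0.1348, 0.0469]
eef_rot: [0.216, -0.035, 0.976, 0.008]
wrist_force: [-0.7, 0.4, -0.1]
opening: -0.001
grasp_force: 0.0
```

```bash
python3 st.py;python3 look.py - -25,0,120,25 11,0,120,25 11,0,95,25
```

```text
blue [307 249  20  12 104] [316.2 254. ] [[326, 252], [310, 260], [307, 257], [321, 249], [324, 249]]
blue [303 267  43  40 702] [325.3 284.8] [[345, 293], [329, 306], [305, 274], [303, 267], [326, 269]]
white [([320, 256, 10, 6, 24], [325.0, 258.7]), ([305, 262, 18, 12, 122], [313.9, 267.1]), ([326, 263, 4, 6, 14], [327.9, 265.2]), ([297, 269, 6, 9, 24], [298.7, 273.0]), ([303, 273, 4, 5, 12], [304.2, 275.4])]
orange rows 147+ [0, 0, 0, 0, 0, 0, 25, 25, 25, 25, 3, 2, 2, 2, 2, 0, 0, 0, 0, 0, 0, 0, 0]
blue rows 147+ [0, 0, 0, 0, 0, 0, 0, 0, 0, 0, 0, 21, 21, 21, 21, 21, 21, 21, 21, 22, 22, 22, 22, 22, 22, 22, 22, 22, 22, 22, 22, 22, 22, 22, 22, 22, 22, 22, 22, 22, 22, 22, 22, 22, 22, 22, 22, 23, 23, 23, 23, 23, 23]
[ 0.52926758 -0.13490353  0.04691299] [-0.8 -0.2  0.1] -0.004244950804532401 [-0.64  0.18  2.12  0.54  0.56 -2.7 ] 17.95
tilt 25.017290700970786 yaw 4.076320789967346 roll 0.0003255048503620194
grasp in rack mm -21.4 -0.9 64.1
-25,0,120,25 [-20.3, 0.9, -52.2, -0.001, 0.0, -0.002]
11,0,120,25 [-53.0, 1.0, -36.9, -0.001, 0.0, -0.002]
11,0,95,25 [-42.4, 1.0, -14.3, -0.001, 0.0, -0.002]
```

The plate is back at about 10 mm and the label sits where a seated box should show it. I'm raising the arm clear to check.

Emit:
{"method": "carry_out", "body": {
  "deltas": "0 0 -20 0 0 0 1;10 0 -60 0 0 0 1;40 -30 -90 0 0 0 1;50 -80 -110 0 0 0 1;50 -130 -120 0 0 0 1;50 -170 -120 0 0 0 1;50 -170 -120 0 0 0 1"
}}

```text
time_s: 18.82
eef_pos: [0.4456, -0.3146, 0.1348]
eef_rot: [0.217, -0.033, 0.976, 0.007]
wrist_force: [-0.1, -0.6, -0.3]
opening: 0.001
grasp_force: 0.0
```

```bash
python3 st.py; python3 - <<'E'
from h import *
o=sensors.get_obs();print(o["eef_pos"],o["wrist_force"].round(1),o["time_s"])
A=vision.camera("top");B=vision.camera("scene");cv2.imwrite("pics/topF.png",A);cv2.imwrite("pics/sceneF.png",B)
def white(im,r,T):
    h=cv2.cvtColor(im,cv2.COLOR_BGR2HSV);b=cv2.inRange(h,(100,110,60),(125,255,255));m=np.zeros_like(b);m[r[1]:r[3],r[0]:r[2]]=b[r[1]:r[3],r[0]:r[2]]
    Y,X=np.nonzero(m);print("blue rows:",[(int(y),int(X[Y==y].min()),int(X[Y==y].max())) for y in np.unique(Y)][::4], int(Y.max()))
white(A,(318,150,352,225),0)
h=cv2.cvtColor(A,cv2.COLOR_BGR2HSV)
print("col 334 rows 196-224 HSV",[tuple(int(k) for k in h[r,334]) for r in range(198,224)])
# tilt check: compare label with the grey boxes' labels (same size, same bay offset): tag-independent heights
g=cv2.cvtColor(A,cv2.COLOR_BGR2GRAY)
for c in(302,334,366): print(c,g[198:224,c].tolist())
hs=cv2.cvtColor(B,cv2.COLOR_BGR2HSV);w=cv2.inRange(hs,(0,0,150),(179,80,255));
for r in((270,258,300,300),(300,255,326,280),(327,235,350,270)):
    k,l,s,c=cv2.connectedComponentsWithStats(w[r[1]:r[3],r[0]:r[2]]);print(r,[(s[i].tolist(),(c[i]+r[:2]).round(1).tolist()) for i in range(1,k) if s[i,4]>40])
E
```

```text
blue [310 269  36  38 656] [326.6 285.8] [[345, 293], [329, 306], [311, 282], [310, 276], [326, 269]]
white [([320, 256, 10, 6, 25], [324.6, 258.8]), ([305, 262, 18, 12, 122], [313.9, 267.1]), ([326, 263, 4, 5, 13], [327.7, 265.0]), ([297, 267, 7, 11, 28], [299.0, 272.4]), ([303, 273, 4, 5, 12], [304.2, 275.4])]
orange rows 147+ [0, 0, 0, 0, 0, 0, 25, 25, 25, 25, 3, 2, 2, 2, 2, 0, 0, 0, 0, 0, 0, 0, 0]
blue rows 147+ [0, 0, 0, 0, 0, 0, 0, 0, 0, 0, 0, 21, 21, 21, 21, 21, 21, 21, 21, 22, 22, 22, 22, 22, 22, 22, 22, 22, 22, 22, 22, 22, 22, 22, 22, 22, 22, 22, 22, 22, 22, 22, 22, 22, 22, 22, 22, 23, 23, 23, 23, 23, 23]
[ 0.44515825 -0.31074494  0.13361965] [0.5 0.2 0.3] 18.925
blue rows: [(159, 325, 325), (197, 324, 346), (201, 325, 345), (205, 324, 345), (209, 324, 345), (213, 324, 346)] 216
col 334 rows 196-224 HSV [(109, 220, 213), (109, 220, 213), (109, 209, 192), (109, 175, 137), (113, 106, 108), (2, 21, 193), (16, 23, 249), (16, 20, 246), (16, 20, 245), (16, 20, 245), (16, 20, 245), (18, 18, 246), (19, 14, 248), (21, 13, 248), (21, 14, 249), (18, 15, 251), (162, 5, 233), (110, 142, 210), (111, 147, 172), (106, 23, 144), (40, 14, 168), (47, 12, 190), (53, 14, 160), (60, 14, 73), (36, 17, 73), (14, 85, 90)]
302 [125, 152, 178, 184, 161, 201, 238, 239, 238, 238, 236, 237, 241, 225, 127, 103, 115, 116, 138, 184, 201, 186, 152, 77, 67, 73]
334 [90, 90, 86, 74, 75, 182, 241, 239, 238, 238, 238, 240, 243, 244, 245, 246, 230, 129, 102, 136, 166, 187, 157, 71, 72, 77]
366 [136, 170, 191, 175, 146, 202, 239, 239, 238, 237, 237, 237, 228, 185, 118, 109, 136, 112, 195, 234, 194, 189, 159, 75, 66, 73]
(270, 258, 300, 300) [([6, 2, 24, 40, 516], [291.2, 277.5])]
(300, 255, 326, 280) [([0, 0, 26, 25, 397], [311.5, 266.2])]
(327, 235, 350, 270) [([0, 3, 23, 32, 496], [337.9, 253.6]), ([10, 26, 13, 9, 76], [344.2, 266.2])]
```

```bash
python3 - <<'E'
from h import *
O=np.array([.539,-.133,0]);y=np.radians(4.2);X=np.array([np.cos(y),np.sin(y),0]);Yv=np.array([-X[1],X[0],0])
W=lambda a,b,c:O+X*a/1e3+Yv*b/1e3+np.array([0,0,c/1e3])
for nm,x0,z0,t in(("up 2",2,38,11.5),("half",6,22,6),("down 8",8,6,0)):
    t=np.radians(t);P=lambda n,xb,yb,zb:proj(n,W(x0+xb*np.cos(t)+zb*np.sin(t),yb,z0-xb*np.sin(t)+zb*np.cos(t))).round(1).tolist()
    print(nm,"TOP far",P("top",160,0,46),"label far",P("top",36,0,46),"label near",P("top",4,0,46),"end",P("top",0,0,46),"endbottom",P("top",0,0,0))
    print("  width at label (cols)",P("top",20,29,46)[0],P("top",20,-29,46)[0],"SCENE label corners",[P("scene",u,v,46) for u in(4,36) for v in(-20.5,20.5)])
print("lip top front, rear; base",[proj("top",W(a,0,b)).round(1).tolist() for a,b in((0,38),(8,38),(0,0))],"plate at +10: front top, rear top",[proj("top",W(a,0,64)).round(1).tolist() for a in(168,172)])
B=cv2.imread("pics/sceneF.png");hs=cv2.cvtColor(B,cv2.COLOR_BGR2HSV)
for r in range(256,284): print(r,"".join("B" if 100<p[0]<126 and p[1]>90 and p[2]>60 else "b" if 95<p[0]<130 and p[1]>40 else "W" if p[2]>185 and p[1]<60 else "g" if p[1]<60 else "." for p in hs[r,294:334]))
E
```

```text
up 2 TOP far [333.4, 155.1] label far [334.6, 197.6] label near [335.0, 209.0] end [335.0, 210.5] endbottom [334.4, 218.1]
  width at label (cols) 323.3 346.3 SCENE label corners [[306.6, 260.7], [318.5, 255.3], [312.1, 268.9], [324.1, 263.4]]
half TOP far [333.3, 154.4] label far [334.4, 198.8] label near [334.7, 210.6] end [334.8, 212.0] endbottom [334.1, 217.9]
  width at label (cols) 323.2 346.0 SCENE label corners [[306.7, 264.0], [318.5, 258.7], [312.2, 271.7], [324.1, 266.2]]
down 8 TOP far [333.4, 155.0] label far [334.3, 200.9] label near [334.5, 213.0] end [334.6, 214.5] endbottom [333.9, 218.6]
  width at label (cols) 323.1 345.7 SCENE label corners [[306.3, 266.9], [318.1, 261.6], [311.8, 273.8], [323.7, 268.4]]
lip top front, rear; base [[334.4, 218.8], [334.3, 215.8], [333.9, 222.0]] plate at +10: front top, rear top [[333.5, 153.5], [333.5, 152.0]]
256 .............BBBBBBBBBBBbg.........WWWWW
257 .............bBBBBBBBBgg........WWWWWWWW
258 .............gbBBBBBg.........gWWWWWWWWW
259 ..............gBBBg.........WWWWWWggWWWW
260 ...............gg......gggWWWWWggggggWWW
[... 335 characters left out ...]
WWWWWWWWWWWWWbbbgggggWWWg
269 .....gWWWbBBBbWWWWWWWWWWWWWbbggbbggggWWg
270 ..ggWWWWWbbBBBbWWWWWWWWWbbbgbbbbbbgggWWW
271 gWWWWWWggbbBBBBWWWWWWbbbbgbbbbbbbbggggWW
272 WWWWgggggbbbBBBbWWWWbbbgbbbbbbbbBbbggggg
273 WWWWgggggbbbbBBBBbbbggbbbbbbbbBBbbbbgggg
274 WWWWWggggWWbbbBBBbggbbbbbbbbbbbBbbbbbggg
275 WWWWWggggWWWbbbbgbbbbbbbbbBBBbbbbbBbbbgW
276 WWWWWWgggWWWbbbbbbbbbbbbbbbbBbbbBbbbbbbg
277 WWWWWWWgggWWWbbbbbbbbbbbbbbBbbbbbbbbbbbg
278 WWWWWWgggggWWWbbbbbbbbbbbbbbbbbbbbbbbbbb
279 WWWWWgggggggWWgbbbBbbbbBbbbbbbbbbbbbbbbb
280 WWWWWWgggggggWWgbbbBbbbbbbbbbbbBbbbbbbbb
281 WWWWWggggggggWWWbbbbbbbbbbbbbbbbbbbbbbbB
282 WWWgggggggggggWWWbbbbbBbbbBbbbbBbbbbbbbB
283 gggggggggggggggWWWbbbbbbbbbbbbBbbbbbbbbB
```

The scene view matches a box that has dropped behind the lip, but a small hang can't be ruled out. I'll press gently on top of the labelled end; the contact height will also confirm it.

```bash
python3 look.py - -60,0,125,25 -15,0,112,25 2,0,104,25 12,0,88,25 12,0,80,25
```

```text
[ 0.44524928 -0.30960593  0.13350566] [0.1 1.1 0.3] 0.0006567008205157145 [-1.07  0.06  2.03  0.5   0.93 -2.99] 19.025
tilt 24.942884747378056 yaw 4.157894435455127 roll 0.002269104991639702
grasp in rack mm -117.9 -169.0 150.7
-60,0,125,25 [-41.4, 169.0, 48.1, 0.002, -0.001, -0.002]
-15,0,112,25 [-76.7, 169.0, 78.8, 0.002, -0.001, -0.002]
2,0,104,25 [-88.8, 169.0, 93.2, 0.002, -0.001, -0.002]
12,0,88,25 [-91.1, 169.0, 112.0, 0.002, -0.001, -0.002]
12,0,80,25 [-87.7, 168.9, 119.2, 0.002, -0.001, -0.002]
```

Emit:
{"method": "carry_out", "body": {
  "deltas": "-10 45 12 0 0 0 1;-20 90 24 0 0 0 1;-32 135 38 0 0 0 1;-41 169 48 0 0 0 1;-59 169 63 0 0 0 1;-77 169 79 0 0 0 1;-89 169 93 0 0 0 1;-91 169 112 0 0 0 1;-91 169 112 0 0 0 1;-91 169 112 0 0 0 1"
}}

```text
time_s: 20.27
eef_pos: [0.5623, -0.1324, 0.0713]
eef_rot: [0.216, -0.035, 0.976, 0.008]
wrist_force: [0.3, 0.3, -0.4]
opening: 0.005
grasp_force: 0.0
```

```bash
python3 look.py - 12,0,76,25 12,0,73,25 12,0,70,25 12,0,67,25
```

```text
[ 0.56228388 -0.13235462  0.07126531] [ 0.3  0.3 -0.4] 0.005099689374649264 [-0.59  0.19  2.04  0.47  0.61 -2.58] 20.275
tilt 24.955406127555985 yaw 4.155576460548906 roll 0.0011977027166629687
grasp in rack mm 11.8 -0.8 88.5
12,0,76,25 [5.0, 0.8, 11.4, 0.001, -0.001, -0.001]
12,0,73,25 [6.3, 0.8, 14.1, 0.001, -0.001, -0.001]
12,0,70,25 [7.6, 0.8, 16.9, 0.001, -0.001, -0.001]
12,0,67,25 [8.8, 0.8, 19.6, 0.001, -0.001, -0.001]
```

Emit:
{"method": "carry_out", "body": {
  "deltas": "2.5 0 5.7 0 0 0 1;5 0 11.4 0 0 0 1;5.6 0 12.7 0 0 0 1;6.3 0 14.1 0 0 0 1;6.9 0 15.5 0 0 0 1;6.9 0 15.5 0 0 0 1"
}}

```text
time_s: 21.02
eef_pos: [0.5631, -0.1332, 0.055]
eef_rot: [0.216, -0.035, 0.976, 0.008]
wrist_force: [-9.1, 1.6, 12.5]
opening: -0.001
grasp_force: 6.1
```

Contact came at a tip height matching a box top of about 52 mm, so the box is on the floor. I'm retreating and doing a final check.

Emit:
{"method": "carry_out", "body": {
  "deltas": "-2 0 -4.5 0 0 0 1;-8 0 -18 0 0 0 1;-4 0 -40 0 0 0 1;20 0 -70 0 0 0 1;50 -30 -90 0 0 0 1;55 -80 -90 0 0 0 1;55 -110 -90 0 0 0 1;55 -110 -90 0 0 0 1"
}}

```text
time_s: 22.02
eef_pos: [0.4836, -0.252, 0.1138]
eef_rot: [0.217, -0.034, 0.976, 0.007]
wrist_force: [-0.1, 0.1, 0.1]
opening: -0.003
grasp_force: 0.0
```

```bash
python3 st.py; python3 - <<'E'
from h import *
o=sensors.get_obs();print(o["eef_pos"],o["wrist_force"].round(1),o["time_s"])
A=vision.camera("top");h=cv2.cvtColor(A,cv2.COLOR_BGR2HSV);B=vision.camera("scene")
print([tuple(int(k) for k in h[r,334]) for r in range(201,220)])
b=cv2.inRange(h,(100,90,60),(125,255,255))
for r in(162,180,192,204,208,212):
    x=np.nonzero(b[r,315:355])[0]+315;
    if len(x):print(r,x.min(),x.max(),"mid rack y", onz("top",(x.min()+x.max())/2,r,.052)[:2])
m0=cv2.cvtColor(cv2.imread("pics/top0.png"),cv2.COLOR_BGR2HSV);f=lambda hh:[np.argwhere(cv2.inRange(hh,(105,130,60),(125,255,255))[150:170,170:195]).mean(0)]
print("cap",f(m0),f(h))
d=cv2.absdiff(cv2.imread("pics/top0.png"),A).max(2);print("grey diff",[int((d[r[1]:r[3],r[0]:r[2]]>40).sum()) for r in((288,150,314,216),(354,150,382,216),(235,100,280,145),(450,200,515,325))])
E
```

```text
blue [303 267  43  40 705] [325.3 284.8] [[345, 293], [329, 306], [305, 274], [303, 268], [326, 269]]
white [([320, 256, 10, 6, 26], [324.5, 258.8]), ([305, 262, 18, 12, 121], [313.8, 267.1]), ([326, 263, 4, 9, 18], [327.9, 266.2]), ([297, 267, 7, 11, 28], [299.0, 272.3]), ([303, 273, 4, 5, 12], [304.2, 275.4])]
orange rows 147+ [0, 0, 0, 0, 0, 0, 25, 25, 25, 25, 3, 2, 2, 2, 2, 0, 0, 0, 0, 0, 0, 0, 0]
blue rows 147+ [0, 0, 0, 0, 0, 0, 0, 0, 0, 0, 0, 21, 21, 21, 21, 21, 21, 21, 21, 22, 22, 22, 22, 22, 22, 22, 22, 22, 22, 22, 22, 22, 22, 22, 22, 22, 22, 22, 22, 22, 22, 22, 22, 22, 22, 22, 22, 23, 23, 23, 23, 23, 23]
[ 0.4830578  -0.24887187  0.11260208] [ 0.4  0.7 -0.1] 22.125
[(109, 173, 136), (113, 108, 109), (2, 21, 192), (16, 23, 248), (15, 21, 246), (14, 20, 245), (16, 20, 245), (16, 20, 245), (16, 18, 246), (19, 14, 248), (21, 13, 248), (19, 14, 249), (21, 16, 251), (162, 5, 233), (110, 142, 210), (111, 147, 172), (108, 23, 145), (39, 15, 169), (47, 12, 190)]
162 324 344 mid rack y [ 0.68754438 -0.12338681]
180 325 345 mid rack y [ 0.63895202 -0.12861311]
192 325 345 mid rack y [ 0.60678176 -0.1303427 ]
204 324 346 mid rack y [ 0.57487421 -0.13205817]
208 324 345 mid rack y [ 0.56421661 -0.13134468]
212 324 346 mid rack y [ 0.55374688 -0.13319405]
cap [array([ 9.890625, 10.4375  ])] [array([ 9.77419355, 10.20967742])]
grey diff [0, 0, 0, 0]
```

```bash
python3 -c "
from h import *
print(ctrl.hand_in())"
```

```text
the job is handed in; nothing more can be done
None
```

I put the blue slide box away in the middle bay under the blue tag and handed the job in at about 22 s. It lies flat behind the lip with its label facing out, by the camera measurements and a light press on top. The bottle is still standing, and the grey boxes, mug, stapler and hole punch show no change from the start; I didn't re-check the tape dispenser. `hand_in` gave no verdict.

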